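# Set the router's depth stop to the riser pad and close up the parts tray

### The job

The router is going to cut a recess exactly as deep as the aluminium riser pad is thick, so set its depth rod from the pad: lay the pad flat on the router's steel stop under the raised rod, lower the rod until it touches the pad, and press the red clamp lever down to lock it. Then take the pad away without shifting the rod, lay it flat in the empty pocket of the clear tray, and tip the tray's lid over so that it falls shut. Leave the wheels, skate tool and jar where they are.

Things in the scene. Friction and masses are not known exactly. Their poses are not given: they have to be found in the camera images.
- router: Green and grey cordless plunge router standing fixed on the bench, 311 mm high. Origin on the bench straight below its depth rod; x points from the rod back to the motor, y to the router's left (side of the clamp lever), z up. Base plate 12 mm thick: a disc of 168 mm diameter centred at x = +76 mm plus a front tongue 70 mm wide reaching to x = -44 mm.
- motor_axis (a point): Point on the bench below the motor, at router x = +76 mm. Motor and battery: 68 to 78 mm across, from 88 mm up to the top. Columns 18 mm thick (36 mm above 100 mm height) at router y = +-50 mm beside it; side handles reach y = +-122 mm at 135 mm height. Between the columns, below 62 mm height and in front of router x = +65 mm, it is open, so the pad may reach in there.
- stop_top (a point): Point on the flat top of the depth stop straight below the depth rod, 34 mm above the bench. The stop is a fixed steel block 50 mm wide (router y) reaching from 39 mm in front of this point to 25 mm behind it. Same axes as the router.
- depth_rod (a joint): Upright steel depth rod, 10 mm thick, straight above the stop. Metres: 0 fully up (foot 57 mm above the stop's top), grows as it goes down, 0.045 when it touches the 12 mm pad lying on the stop, 0.055 at its end. Starts raised, at 0 to 0.02. About 3 N of friction holds it where it is left; once clamped it is held harder, but still creeps (2 mm/s at 20 N).
- clamp_block (a point): Centre of the aluminium clamp block that the rod slides in: 28 mm square, 26 mm high, 140 to 166 mm above the bench, joined to the motor side by a 26 mm wide web.
- rod_foot (a point): Centre of the rod's flat lower end, 10 mm across.
- rod_knob_top (a point): Centre of the flat top of the black round knob (25 mm across, 18 mm high) on the rod's upper end, 157 mm above the foot: 248 mm above the bench with the rod fully up, 203 mm when the rod touches the pad. The rod can be pushed down on it.
- clamp_lever (a joint): Red cam lever, 74 mm long, 14 wide, 9 thick, left (+y) of the clamp block, swings in the router's y-z plane (x = 0). Radians: 0 open, pointing left and 0.65 rad above level; grows as it is pressed down; 0.95 locked against its end stop, 0.30 rad below level. Starts at 0 to 0.12. Stiff: 0.22 N m, up to 0.3 near its end (5 to 7 N at 45 mm from the pivot); stays where it is left.
- lever_pivot (a point): The lever's pivot: router x = 0, y = +22 mm, 153 mm above the bench.
- lever_end (a point): Middle of the lever's thickness 66 mm out from the pivot, 8 mm short of its outer end.
- riser_pad: Loose aluminium riser pad, a flat plate 100 x 56 x 12 mm with six small holes, 0.17 kg. Origin at the centre of its underside, x along its length, y across its width, z up. It starts flat on the bench.
- tray: Clear polycarbonate parts tray with blue rim, fixed on the bench: 128 mm (x, front to back) by 168 mm (y) by 42 mm high, walls and floor 3 mm. Origin at the centre of its underside; x towards its hinge side, y to its left. A wall at y = -26 mm parts the empty pocket (left) from the part filled with steel washers and spacers (right).
- tray_pocket (a point): Centre of the floor of the empty pocket, 3 mm above the bench, at tray y = +28 mm; the pocket is 122 mm (tray x) by 106 mm (tray y) inside, 39 mm deep.
- tray_lid (a joint): Clear flat lid with blue border, 128 x 168 x 4 mm, 0.11 kg, hinged along the tray's far (+x) rim. Radians: 0 shut, 1.57 upright, 1.9 leaning back fully open (its start, 1.8 to 1.9). Loose hinge: on the tray side of upright its weight swings it shut, beyond upright it falls back open.
- lid_hinge (a point): Middle of the lid's hinge line, 42.5 mm above the bench, at tray x = +64 mm. With the joint at angle a the lid runs from here -cos(a) x 128 mm along tray x and sin(a) x 128 mm up.
- lid_edge (a point): Middle of the lid's free edge, 128 mm from the hinge; a 45 mm wide finger tab stands 11 mm out beyond it.
- wheel_a: Loose blue skate wheel lying flat, 70 mm across, 46 mm high. Origin at the centre of its underside. Not to be moved.
- wheel_b: A second such blue wheel. Not to be moved.
- skate_tool: Loose red T-shaped skate tool lying flat, 155 mm long (along its x), 118 mm across the head, 19 mm high. Origin at the centre of its underside. Not to be moved.
- glass_jar: Loose glass jar with aluminium screw lid, 68 mm across, 100 mm high. Origin at the centre of its underside. Not to be moved.
There are look-alikes about, which are no part of the job. Of the things like the riser_pad, leave any that is blue; of the rest the larger one is meant.

How it is judged:
By the outcome, as a careful person would: the job done as asked, in the order asked, and still so for the second after the job is handed in, with the robot touching nothing.
It also fails if it takes over 72 s, if anything falls off the work surface, if the arm or the gripper's body presses on something with over 40 N, if the wrist force passes 120 N, or if a joint passes its speed limit or range.

### The arm

A 6-joint arm with a two-finger parallel gripper is mounted at the origin on the work surface. World frame = base frame: x ahead of the robot, y to its left, z up, the work surface at z = 0. Lengths are in mm, angles in degrees, forces in N, time in s.
With the tool pointing down it reaches from about 300 to 850 mm from the base axis. Payload 4.2 kg.
Tool frame: the origin (TCP) lies at the centre of the arm's flange, where the gripper is bolted on; the fingertips stand 191 mm ahead of it and the grasp point (between the pads) lies 172 mm ahead of it; y points along the fingers, x is the direction in which the jaws open and shut, and the axes are right-handed (so a half turn about y gives the same grasp; the last joint's range is limited). The gripper opens to 91 mm and grips with 3 to 60 N. Pads are 32 mm wide; open, the fingers measure 118 mm over their backs; the gripper's body (76 mm by 178 mm) begins 60 mm behind the grasp point.
Start: joints at [63.083, 18.312, 89.639, -0, 72.044, -1.146], TCP at [249.998, 517.807, 404.776] pointing down, gripper open.
Joint ranges: [-177.97, 177.97], [-48.28, 115.42], [12.27, 149.76], [-77.06, 257.06], [2.81, 150.46], [-146.56, 146.56]. Speed limits (degrees/s): [147.25, 147.25, 180, 180, 180, 180].

### API

Orientations are given as [roll, pitch, yaw] about the fixed x, y, z axes, in that order (R = Rz(yaw) Ry(pitch) Rx(roll)).
In Python, from workcell import env gives the robot as it stands.
- The arm moves only by the tool carry_out, never from a script. Its argument "increments" is a list of rows, each a list of 3 entries, a list of its own where there are three numbers: the turn, a rotation vector about the tool's x, y, z in rad, then the shift along the tool's x, y, z in mm, then the closure, from 0 (fully open) to 1 (shut). In form: [[[wx, wy, wz], [dx, dy, dz], claw], ...]. A call has 1 to 10 rows; each row is the pose to reach, as a shift and turn from the pose commanded when the call began, along the tool's axes at that moment; what a row does not reach only later rows make up. A row lasts 1/12 s, in which the tool goes at most 41.7 mm and 7.16 degrees, less where a joint would pass 70% of its speed; a pose out of reach is approached as far as the arm can. A call with a gripper value outside its range is refused whole. The fingers move at their own pace and stop on an object; "force" is the grip in N (left out, the last holds). Time passes only in rows, so rows that repeat a pose let the fingers close. It gives the time, the measured TCP pose, the force and the opening at its end, in the units of the state.
- env.state(): the state, without advancing time (a new reading comes with each control period).
- env.grab_frame(name): name is "scene" or "top"; returns a dict with "frame" (420x560x3 uint8, blue, green, red), "z_map" (420x560 float32, mm along the optical axis (not along the pixel's ray), 0 where there is no reading), "camera_matrix" (3x3 intrinsics, pixels), "rvec" (rotation vector, rad) and "tvec" (3), from world to camera coordinates, as OpenCV has them. Camera axes: x right, y down, z forward; pixel columns grow to the right and rows downward; lengths in mm; the calibration is good to about 2 mm. A picture is of the moment at which its call begins.
- env.job_done(): hands the job in, once; it reports no verdict.
The state is a dict: "time_s": time; "qpos": joint angles; "qvel": joint speeds; "effort": joint torques, N m; "ee_pos": TCP position; "ee_rot": TCP orientation; "force": force on the tool from outside, world axes, zero at the start; "torque": the same for the moment, N m; "gripper_width": finger opening in mm.
Only numpy, scipy, OpenCV 4.12 (cv2) and the standard library are available. Lean on these libraries where they do the work, as an engineer would, in place of code of your own. Each camera call takes 0.05 s, during which the arm holds its last target. There are 200 camera calls.

## Working session

There is one attempt and no reset: what is moved stays moved. The work goes in short steps, Python scripts to look and compute and a tool call to move; the robot and the scene stay as the last step left them, time stands still between calls to the robot, and variables do not carry over. Pictures are saved under pics/ and viewed, about 8 in all and at most 12, crops included, and the job is handed in when it is done.

Besides the shell and the picture viewer there is one more tool, called as name([rows], argument=value, ...), one row to a line, values as JSON. carry_out: Moves the arm, as the interface text tells. Its arguments: {"type":"object","properties":{"increments":{"type":"array","items":{"type":"array"}},"force":{"type":"number"}},"required":["increments"]}

```bash
ls; mkdir -p pics
cat > h.py <<'E'
import numpy as np, cv2
from workcell import env
from scipy.spatial.transform import Rotation as Ro
def grab(n):
    f=env.grab_frame(n); np.savez('last_'+n+'.npz',**f); return f
def load(n): return dict(np.load('last_'+n+'.npz'))
def cam(f):
    R=cv2.Rodrigues(np.array(f['rvec'],float))[0]; return R,np.array(f['tvec'],float).ravel(),np.array(f['camera_matrix'])
def cloud(f):
    R,t,K=cam(f); z=f['z_map'].astype(float); v,u=np.mgrid[:z.shape[0],:z.shape[1]]
    P=np.stack([(u-K[0,2])/K[0,0]*z,(v-K[1,2])/K[1,1]*z,z],-1)
    W=(P-t)@R; W[z==0]=np.nan; return W
def proj(f,p):
    R,t,K=cam(f); q=(np.atleast_2d(p)@R.T+t)@K.T; return q[:,:2]/q[:,2:]
def plane(f,u,v,h):
    R,t,K=cam(f); d=R.T@np.linalg.inv(K)@[u,v,1]; o=-R.T@t; return o+d*(h-o[2])/d[2]
def crop(f,u0,v0,u1,v1,s,name):
    cv2.imwrite('pics/'+name,cv2.resize(f['frame'][v0:v1,u0:u1],None,fx=s,fy=s,interpolation=cv2.INTER_CUBIC))
E
python3 - <<'E'
from h import *
a=grab('scene');b=grab('top')
print(env.state())
cv2.imwrite('pics/scene.png',a['frame']);cv2.imwrite('pics/top.png',b['frame'])
for f in(a,b):
    R,t,K=cam(f);print(K,-R.T@t,R)
E
```

```text
pics
{'time_s': 0.1, 'qpos': array([ 6.30809551e+01,  1.83488047e+01,  8.96987029e+01,  2.60051046e-04,
        7.20439563e+01, -1.14702595e+00]), 'qvel': array([-0.09639951, -0.13389057, -0.14506855, -0.07719173,  0.00450881,
       -0.07153584]), 'effort': array([ 7.91638777e-04, -4.13333631e+01, -2.32511115e+01,  7.30170845e-02,
        4.22592403e-02, -4.90895525e-05]), 'ee_pos': array([249.95022211, 517.6759604 , 404.00065586]), 'ee_rot': array([-89.99792186,   0.09144061,  64.22790235]), 'force': array([-0.26171542,  0.14127289,  0.26496952]), 'torque': array([-0.02027724,  0.02335849,  0.02506356]), 'gripper_width': 91.44706265642307}
[[382.09373178   0.         284.71792114]
 [  0.         382.09373178 209.60586013]
 [  0.           0.           1.        ]] [553.56102137 525.35798156 852.07879943] [[-0.99821747  0.05960579 -0.00300634]
 [ 0.05019177  0.81117399 -0.58264702]
 [-0.03229047 -0.58175932 -0.81271976]]
[[455.92709992   0.         275.23358623]
 [  0.         455.92709992 205.57420171]
 [  0.           0.           1.        ]] [ 431.89439557   16.52682428 1417.47015002] [[-0.02747359 -0.9995564  -0.01149836]
 [-0.99600311  0.02835027 -0.08469988]
 [ 0.08498829  0.00912539 -0.99634016]]
```

View pics/scene.png

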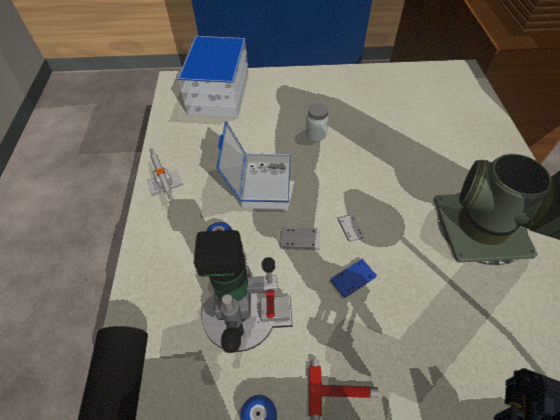

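View pics/top.png

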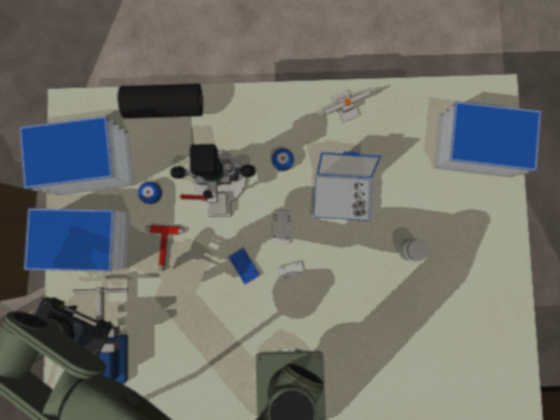

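The pad could be confused with three plates. The grey one is at scene (299,238) / top (282,225), the small pale one at scene (350,227) / top (291,268), and the blue one at scene (353,278) / top (245,266). The grey plate is the larger non-blue one, so I take it. Next I measure it and check it in a crop.

Run:
```python
from h import *
a=load('scene');b=load('top')
A=cloud(a);B=cloud(b)
def rect(W,lo,hi,box,tag):
    m=(W[...,2]>lo)&(W[...,2]<hi)&(W[...,0]>box[0])&(W[...,0]<box[1])&(W[...,1]>box[2])&(W[...,1]<box[3])
    p=W[m][:,:2].astype(np.float32)
    if len(p)<5: print(tag,len(p));return
    print(tag,len(p),cv2.minAreaRect(p),np.median(W[m][:,2]))
for u,v,W,n in[(299,238,A,'padA'),(282,225,B,'padB'),(350,227,A,'smallA'),(265,178,A,'tray'),(275,310,A,'stop'),(268,264,A,'knob'),(270,303,A,'lever'),(225,253,A,'battery'),(218,205,B,'stopB'),(208,195,B,'knobB'),(205,158,B,'batB')]:
    print(n,W[v,u].round(1))
for W,t in((A,'A'),(B,'B')):
    c=A[238,299]
    rect(W,7,17,(c[0]-75,c[0]+75,c[1]-75,c[1]+75),'pad'+t)
    c=A[264,268]
    rect(W,29,39,(c[0]-80,c[0]+80,c[1]-80,c[1]+80),'stop'+t)
    rect(W,c[2]-6,c[2]+8,(c[0]-25,c[0]+25,c[1]-25,c[1]+25),'knob'+t)
    c=A[178,265]
    rect(W,37,47,(c[0]-120,c[0]+120,c[1]-120,c[1]+120),'tray'+t)
    rect(W,60,190,(c[0]-20,c[0]+180,c[1]-120,c[1]+120),'lid'+t)
# ortho: print red lever pixels
for f,W,t in((a,A,'A'),(b,B,'B')):
    g=f['frame'].astype(int); m=(g[...,2]>120)&(g[...,1]<70)&(W[...,2]>100)
    P=W[m]; 
    if len(P): P=P[np.argsort(P[:,1])]; print(t,len(P),P[:4].round(),P[-4:].round())
crop(a,180,120,340,360,2.5,'s1.png');crop(b,140,130,400,290,3,'t1.png')
```

```text
padA [489.   16.1  12.4]
padB [491.   10.2  15.9]
smallA [352. -12.   8.]
tray [ 570.3 -199.1    2.7]
stop [558.9 211.   31.9]
knob [566.1 207.3 244.7]
lever [566.6 253.1 178.2]
battery [633.3 217.9 310.8]
stopB [556.5 203.5  34.9]
knobB [564.4 200.8 244.1]
batB [647.9 195.7 314.9]
padA 743 ((486.221435546875, 12.892967224121094), (57.61780548095703, 98.75430297851562), 84.47725677490234) 11.403650465905441
stopA 461 ((584.3050537109375, 212.11224365234375), (125.2926254272461, 65.58702087402344), 18.015466690063477) 33.55907492227231
knobA 144 ((566.9640502929688, 203.93734741210938), (23.091821670532227, 23.31012535095215), 88.50086975097656) 243.78599488298485
trayA 377 ((568.7080078125, -176.4937286376953), (173.9036407470703, 132.91119384765625), 84.31340789794922) 40.86267095390109
lidA 1187 ((659.0289306640625, -184.07403564453125), (170.37371826171875, 43.38697052001953), 84.64431762695312) 119.8596525567863
padB 535 ((474.580078125, 19.681045532226562), (133.4459991455078, 127.1353530883789), 84.04491424560547) 11.795885664806946
stopB 245 ((586.35693359375, 188.50714111328125), (53.406768798828125, 129.85450744628906), 69.76541137695312) 33.60914927854145
knobB 71 ((568.1694946289062, 202.87205505371094), (22.172382354736328, 23.234888076782227), 60.396610260009766) 243.72391096476488
trayB 327 ((570.8252563476562, -176.5252227783203), (171.69454956054688, 133.89822387695312), 84.92517852783203) 41.266653505579804
lidB 1219 ((660.5860595703125, -184.6986083984375), (168.51951599121094, 45.114845275878906), 84.608154296875) 120.62771023122093
A 53 [[572. 224. 162.]
 [568. 224. 162.]
 [566. 225. 162.]
 [564. 225. 162.]] [[569. 285. 194.]
 [567. 285. 199.]
 [571. 286. 196.]
 [567. 286. 196.]]
B 9 [[563. 225. 164.]
 [563. 228. 163.]
 [566. 228. 162.]
 [566. 230. 163.]] [[564. 278. 197.]
 [566. 280. 202.]
 [569. 280. 201.]
 [572. 281. 197.]]
```

View pics/s1.png

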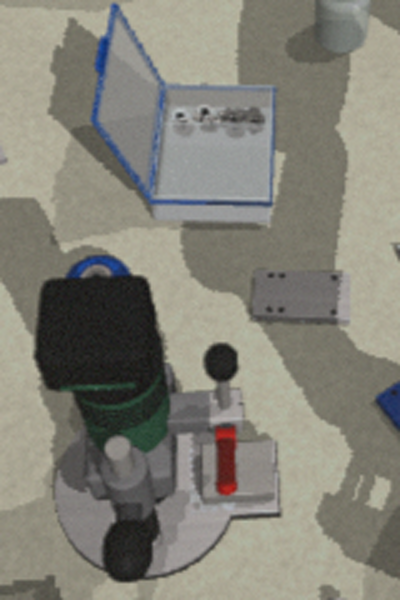

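View pics/t1.png

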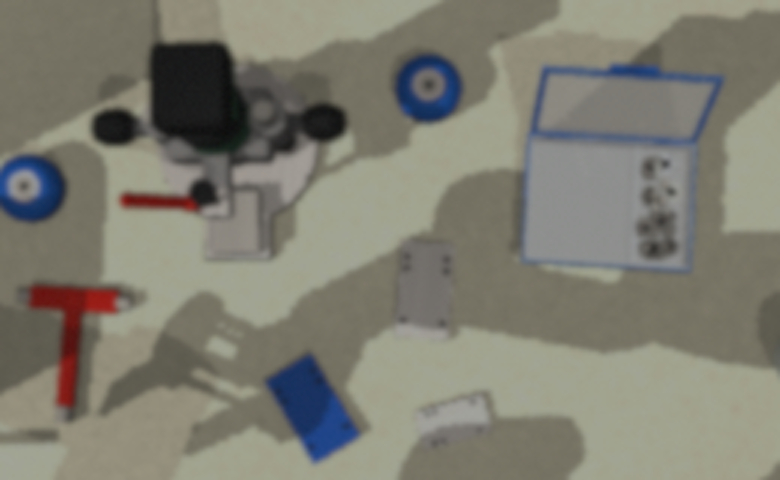

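The crops confirm the grey six-hole plate as the pad, with its far end at scene-crop (300,295) and length roughly along world x. The lid leans back, the lever is up and the rod is raised. I now fit the yaws and write the planner.

```bash
cat >> h.py <<'E'
def Rt(yaw,tilt=0,roll=0):  # yaw of jaw axis; tilt: tip leans forward
    return Ro.from_euler('z',yaw,degrees=True)*Ro.from_euler('x',-90-tilt,degrees=True)*Ro.from_euler('z',roll,degrees=True)
def plan(tip,R,cur=None):
    """increment from current measured pose (or cur=(pos,R)) to put fingertip at tip"""
    if cur is None:
        s=env.state(); p0=np.array(s['ee_pos']); R0=Ro.from_euler('xyz',s['ee_rot'],degrees=True)
    else: p0,R0=cur
    p1=np.array(tip,float)-R.apply([0,191,0])
    w=(R0.inv()*R).as_rotvec(); d=R0.inv().apply(p1-p0)
    print('w',w.round(4).tolist(),'d',d.round(1).tolist(),'ang',np.degrees(np.linalg.norm(w)).round(1),'dist',np.linalg.norm(d).round(1))
    return p1,R
def tip():
    s=env.state(); R0=Ro.from_euler('xyz',s['ee_rot'],degrees=True)
    return np.array(s['ee_pos'])+R0.apply([0,191,0]), s
E
python3 - <<'E'
from h import *
a=load('scene');b=load('top');A=cloud(a);B=cloud(b)
def comp(W,lo,hi,seed,tag):
    m=((W[...,2]>lo)&(W[...,2]<hi)).astype(np.uint8)
    n,l=cv2.connectedComponents(m,connectivity=4); k=l[seed[1],seed[0]]
    if k==0: print(tag,'seed off');return
    p=W[l==k][:,:2].astype(np.float32); r=cv2.minAreaRect(p)
    print(tag,len(p),np.round(r[0],1),np.round(r[1],1),round(r[2],1),'x',p[:,0].min().round(),p[:,0].max().round(),'y',p[:,1].min().round(),p[:,1].max().round())
comp(A,28,40,(275,315),'stopA');comp(B,25,43,(218,208),'stopB')
comp(A,300,325,(220,253),'batA');comp(B,300,325,(205,158),'batB')
comp(A,6,18,(299,240),'padA');comp(B,5,22,(282,225),'padB')
c=np.array([567.5,203.4])
p=plan([457,16,70],Rt(84.5,10))
p=plan([457,16,4.5],Rt(84.5,10),p)
E
```

```text
stopA 332 [544.8 203.8] [51.4 35.1] 86.3 x 528.0 564.0 y 178.0 229.0
stopB 269 [561.7 202.3] [47.3 64.4] 89.3 x 530.0 594.0 y 178.0 226.0
batA 1607 [648.6 203.6] [74.2 65.9] 0.5 x 611.0 686.0 y 171.0 236.0
batB 771 [649.2 202. ] [64.6 72.5] 89.2 x 613.0 686.0 y 170.0 235.0
padA 757 [486.2  12.9] [57.6 98.8] 84.5 x 435.0 536.0 y -18.0 45.0
padB 581 [487.4  11.7] [60.3 99.8] 83.0 x 438.0 538.0 y -22.0 45.0
w [-0.173, -0.3528, -0.0324] d [-373.0, 146.5, -373.5] ang 22.6 dist 547.8
w [0.0, 0.0, 0.0] d [0.0, 64.5, 11.4] ang 0.0 dist 65.5
```

carry_out([
  [[-0.173, -0.353, -0.032], [-373, 146.5, -373.5], 0],
  [[-0.173, -0.353, -0.032], [-373, 146.5, -373.5], 0],
  [[-0.173, -0.353, -0.032], [-373, 146.5, -373.5], 0],
  [[-0.173, -0.353, -0.032], [-373, 146.5, -373.5], 0],
  [[-0.173, -0.353, -0.032], [-373, 146.5, -373.5], 0],
  [[-0.173, -0.353, -0.032], [-373, 146.5, -373.5], 0],
  [[-0.173, -0.353, -0.032], [-373, 146.5, -373.5], 0],
  [[-0.173, -0.353, -0.032], [-373, 146.5, -373.5], 0],
  [[-0.173, -0.353, -0.032], [-373, 146.5, -373.5], 0],
  [[-0.173, -0.353, -0.032], [-373, 146.5, -373.5], 0],
])

```text
time_s: 0.93
ee_pos: [382.4, 137.0, 292.9]
ee_rot: [-100.0, -0.1, 84.5]
force: [2.0, -0.5, 0.3]
gripper_width: 91.4
```

Run:
```python
from h import *
t,s=tip();print(t,s['ee_pos'],s['ee_rot'],s['qvel'])
p=plan([457,16,70],Rt(84.5,10))
```

```text
[415.54499522 133.99847909 104.78354539] [382.36728408 136.95327273 292.85669253] [-1.00043113e+02 -6.57030390e-02  8.45397054e+01] [-71.69147416   7.99655147  14.93143835  12.64505329 -30.32934066
 -77.25051214]
w [0.0008, 0.0005, 0.0012] d [-113.3, 43.3, -45.8] ang 0.1 dist 129.7
```

carry_out([
  [[0, 0, 0], [-38, 14.5, -15.5], 0],
  [[0, 0, 0], [-76, 29, -31], 0],
  [[0, 0, 0], [-100, 38, -40], 0],
  [[0, 0, 0], [-113.5, 43.5, -46], 0],
  [[0, 0, 0], [-113.5, 43.5, -46], 0],
])

```text
time_s: 1.35
ee_pos: [424.8, 18.4, 257.3]
ee_rot: [-99.9, -0.0, 84.3]
force: [0.0, 0.3, -0.4]
gripper_width: 91.4
```

Run:
```python
from h import *
t,s=tip();print(t,s['ee_pos'],s['ee_rot'],s['qvel'])
f=grab('scene'); crop(f,220,160,420,320,4,'p5.png')
p=plan([457,16,4.5],Rt(84.5,10))
```

```text
[457.57761775  15.18481562  69.19596336] [424.79757277  18.38265445 257.33485481] [-9.99295529e+01 -3.06358945e-02  8.42531711e+01] [ 3.76799269 -1.4292714   0.22385151  0.54752687  1.57786157  3.47890809]
w [-0.0012, -0.0035, 0.0005] d [-0.5, 64.1, 11.6] ang 0.2 dist 65.2
```

View pics/p5.png

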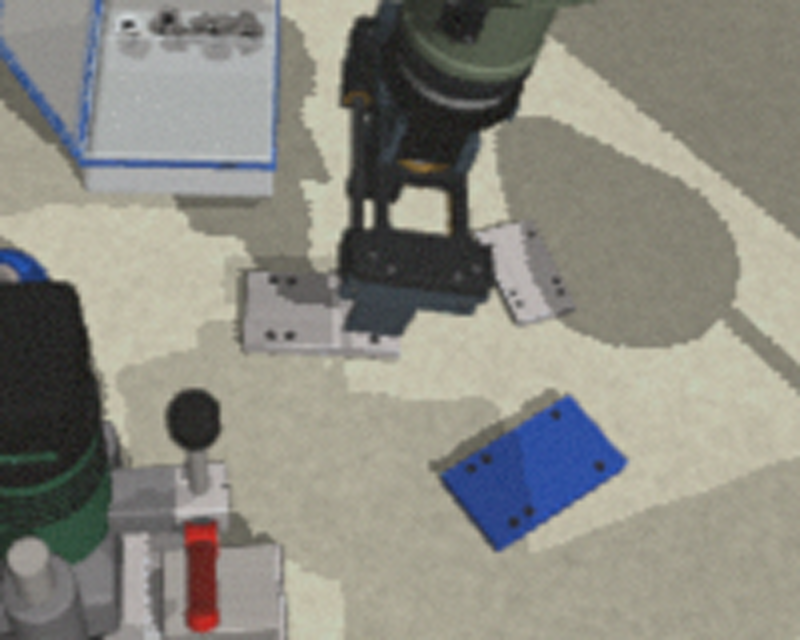

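The gripper straddles the near end of the grey pad (crop (400,300)). I descend and grip.

carry_out([
  [[0, 0, 0], [-0.5, 32, 6], 0],
  [[0, 0, 0], [-0.5, 56, 10], 0],
  [[0, 0, 0], [-0.5, 62, 11], 0],
  [[0, 0, 0], [-0.5, 64, 11.5], 0],
  [[0, 0, 0], [-0.5, 64, 11.5], 0],
  [[0, 0, 0], [-0.5, 64, 11.5], 0.6],
  [[0, 0, 0], [-0.5, 64, 11.5], 0.6],
  [[0, 0, 0], [-0.5, 64, 11.5], 0.6],
  [[0, 0, 0], [-0.5, 64, 11.5], 0.6],
  [[0, 0, 0], [-0.5, 64, 11.5], 0.6],
], force=35)

```text
time_s: 2.23
ee_pos: [424.2, 20.4, 193.8]
ee_rot: [-100.1, -0.1, 84.5]
force: [0.8, 0.1, 1.0]
gripper_width: 60.6
```

Run:
```python
from h import *
t,s=tip();print(t,s['ee_pos'],s['ee_rot'],s['qvel'],s['gripper_width'],s['force'])
```

```text
[457.50936304  17.44399259   5.80132268] [424.16402379  20.40871453 193.84466549] [-1.00094198e+02 -7.36760248e-02  8.45053625e+01] [-0.01051719  0.29704229  0.21410745  0.07382524 -0.07715256 -0.03607551] 60.62588206353377 [0.81392119 0.07984268 1.04772596]
```

carry_out([
  [[0, 0, 0], [0, 0, 0], 0.8],
  [[0, 0, 0], [0, 0, 0], 0.8],
  [[0, 0, 0], [0, 0, 0], 0.8],
  [[0, 0, 0], [0, 0, 0], 0.8],
])

```text
time_s: 2.57
ee_pos: [424.1, 20.3, 193.7]
ee_rot: [-100.1, -0.1, 84.5]
force: [-1.0, 0.4, 5.8]
gripper_width: 55.9
```

Run:
```python
from h import *
t,s=tip();print(t,s['ee_rot'],s['qvel'],s['gripper_width'],s['force'])
R0=Ro.from_euler('xyz',s['ee_rot'],degrees=True)
print('lift',R0.inv().apply([0,0,70]).round(1))
```

```text
[457.36396379  17.34093764   5.65007807] [-1.00064943e+02 -6.04441004e-02  8.45182936e+01] [-0.01345855  0.09583132 -0.0037481   0.12764006  0.10366665 -0.00482191] 55.87306130949752 [-0.97302941  0.39344375  5.83481093]
lift [  0.1 -68.9 -12.2]
```

carry_out([
  [[0, 0, 0], [0, -12, -2], 0.8],
  [[0, 0, 0], [0, -36, -6.5], 0.8],
  [[0, 0, 0], [0, -60, -10.5], 0.8],
  [[0, 0, 0], [0, -69, -12], 0.8],
  [[0, 0, 0], [0, -69, -12], 0.8],
])

```text
time_s: 2.98
ee_pos: [424.4, 20.3, 265.2]
ee_rot: [-100.3, -0.1, 84.5]
force: [-0.5, 0.5, -2.8]
gripper_width: 55.5
```

Run:
```python
from h import *
t,s=tip();print(t,s['ee_rot'],s['gripper_width'],s['force'])
p=plan([405,203.7,60],Rt(89.5,10))
p=plan([510.5,203.7,55],Rt(89.5,10),p)
p=plan([510.5,203.7,40],Rt(89.5,10),p)
```

```text
[458.32558695  17.41412595  77.22931266] [-100.27739169   -0.10204519   84.49871376] 55.50015727387613 [-0.46544123  0.53856116 -2.84026044]
w [0.0049, -0.0862, -0.0136] d [177.7, 4.6, 71.9] ang 5.0 dist 191.8
w [0.0, 0.0, 0.0] d [0.9, 23.2, -103.0] ang 0.0 dist 105.6
w [0.0, 0.0, 0.0] d [0.0, 14.8, 2.6] ang 0.0 dist 15.0
```

carry_out([
  [[0.0, -0.014, -0.002], [25, 0.6, 10], 0.8],
  [[0.002, -0.04, -0.006], [62, 1.6, 25], 0.8],
  [[0.003, -0.06, -0.009], [98, 2.5, 40], 0.8],
  [[0.004, -0.075, -0.012], [134, 3.5, 54], 0.8],
  [[0.005, -0.086, -0.014], [162, 4.2, 65], 0.8],
  [[0.005, -0.086, -0.014], [175, 4.6, 71], 0.8],
  [[0.005, -0.086, -0.014], [177.7, 4.6, 71.9], 0.8],
  [[0.005, -0.086, -0.014], [177.7, 4.6, 71.9], 0.8],
])

```text
time_s: 3.65
ee_pos: [370.5, 204.4, 245.4]
ee_rot: [-99.6, 0.1, 89.6]
force: [-0.3, -0.5, -2.0]
gripper_width: 55.9
```

Run:
```python
from h import *
t,s=tip();print(t,s['ee_rot'],s['gripper_width'],s['force'])
f=grab('top');B=cloud(f)
m=(B[...,2]>45)&(B[...,2]<85)&(B[...,0]>380)&(B[...,0]<500)&(B[...,1]>120)&(B[...,1]<290)
crop(f,150,140,300,290,5,'p6.png')
p=plan([510.5,203.7,55],Rt(89.5,10))
```

```text
[402.33863879 203.9085643   57.06318551] [-9.95999677e+01  7.59566864e-02  8.96267016e+01] 55.91890615721816 [-0.33723098 -0.50368406 -1.96130227]
w [-0.0065, 0.0012, -0.0011] d [1.1, 20.3, -104.6] ang 0.4 dist 106.6
```

View pics/p6.png

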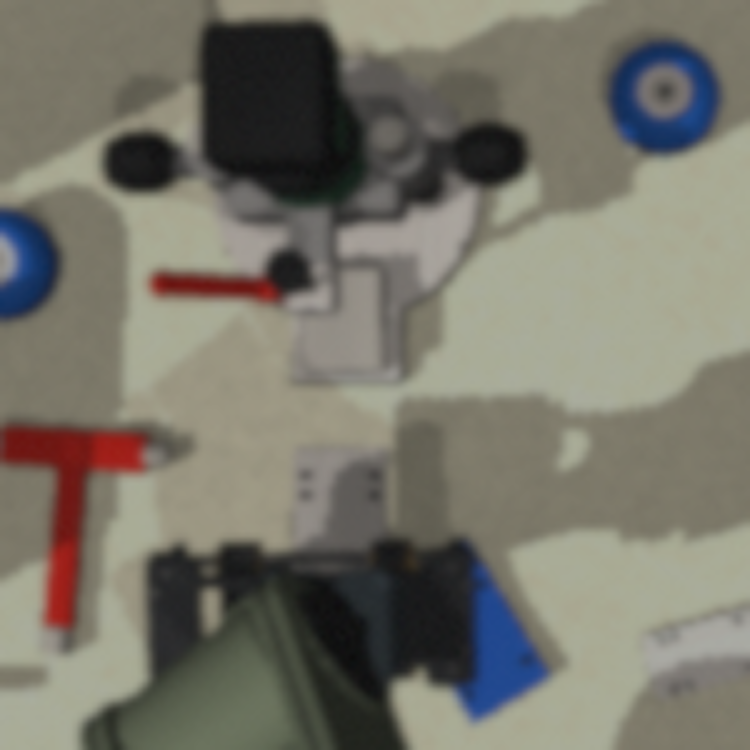

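The pad is held flat, with its far end at crop (340,450), lined up with the stop at (340,330). I slide it in under the rod.

carry_out([
  [[-0.006, 0.001, -0.001], [0.2, 3, -15], 0.8],
  [[-0.006, 0.001, -0.001], [0.5, 9, -45], 0.8],
  [[-0.006, 0.001, -0.001], [0.8, 14.5, -75], 0.8],
  [[-0.006, 0.001, -0.001], [1, 18.5, -95], 0.8],
  [[-0.006, 0.001, -0.001], [1.1, 20.3, -104.6], 0.8],
  [[-0.006, 0.001, -0.001], [1.1, 20.3, -104.6], 0.8],
  [[-0.006, 0.001, -0.001], [1.1, 20.3, -104.6], 0.8],
])

```text
time_s: 4.28
ee_pos: [477.1, 202.9, 243.5]
ee_rot: [-99.9, -0.0, 89.3]
force: [0.0, -0.3, -1.9]
gripper_width: 55.4
```

Run:
```python
from h import *
t,s=tip();print(t,s['ee_rot'],s['gripper_width'],s['force'])
f=grab('scene');A=cloud(f)
m=(A[...,2]>45)&(A[...,2]<75)&(A[...,0]>490)&(A[...,0]<620)&(A[...,1]>160)&(A[...,1]<240)
P=A[m]; print(len(P),np.percentile(P,[2,50,98],axis=0).round(1))
c=np.linalg.lstsq(np.c_[P[:,:2]-[550,203],np.ones(len(P))],P[:,2],rcond=None)[0];print('plane',c)
p=plan([510.5,203.7,40],Rt(89.5,10))
```

```text
[510.00307292 202.57966246  55.39572946] [-9.99275412e+01 -9.37877799e-03  8.93392748e+01] 55.385431273511536 [ 0.01814303 -0.27415744 -1.89062115]
547 [[493.6 174.6  53.8]
 [546.2 202.6  61. ]
 [588.4 229.5  64.8]]
plane [-1.01892417e-02 -4.25165913e-02  6.07698823e+01]
w [-0.0015, -0.0019, -0.0003] d [0.9, 15.4, 1.8] ang 0.1 dist 15.5
```

carry_out([
  [[0, -0.002, 0], [0.9, 6, 0.7], 0.8],
  [[0, -0.002, 0], [0.9, 10, 1.2], 0.8],
  [[0, -0.002, 0], [0.9, 13, 1.5], 0.8],
  [[0, -0.002, 0], [0.9, 14.5, 1.7], 0.8],
  [[0, -0.002, 0], [0.9, 15.4, 1.8], 0.8],
  [[0, -0.002, 0], [0.9, 15.4, 1.8], 0.8],
])

```text
time_s: 4.83
ee_pos: [478.4, 205.1, 228.5]
ee_rot: [-100.1, -0.0, 89.6]
force: [-0.5, 0.0, -2.1]
gripper_width: 55.6
```

Run:
```python
from h import *
t,s=tip();print(t,s['ee_rot'],s['gripper_width'],s['force'],s['torque'])
```

```text
[511.78658266 205.04365893  40.43984073] [-1.00063168e+02 -4.20818439e-02  8.95894079e+01] 55.58016184267244 [-0.52586429  0.01112872 -2.08418037] [0.0085411  0.21843896 0.01770638]
```

carry_out([
  [[0, 0, 0], [-1, 1, 0], 0.8],
  [[0, 0, 0], [-1, 1.6, 0], 0.8],
  [[0, 0, 0], [-1, 1.6, 0], 0.8],
  [[0, 0, 0], [-1, 1.6, 0], 0.8],
])

```text
time_s: 5.17
ee_pos: [478.9, 204.1, 227.7]
ee_rot: [-100.1, -0.1, 89.6]
force: [-2.4, -0.6, 3.5]
gripper_width: 55.7
```

Run:
```python
from h import *
t,s=tip();print(t,s['ee_rot'],s['gripper_width'],s['force'],s['torque'])
```

```text
[512.47205817 204.03766021  39.62542509] [-1.00121821e+02 -7.05029893e-02  8.95658982e+01] 55.698753680551384 [-2.40319842 -0.60154415  3.45418195] [ 0.03452956  0.41779891 -0.02472462]
```

carry_out([
  [[0, 0, 0], [0, 0, 0], 0.15],
  [[0, 0, 0], [0, 0, 0], 0.15],
  [[0, 0, 0], [0, 0, 0], 0.15],
  [[0, 0, 0], [0, 0, 0], 0.15],
  [[0, 0, 0], [0, 0, 0], 0.15],
])

```text
time_s: 5.58
ee_pos: [479.0, 204.0, 227.1]
ee_rot: [-100.1, -0.1, 89.6]
force: [0.4, 0.6, -0.3]
gripper_width: 77.7
```

Run:
```python
from h import *
t,s=tip();print(t,s['ee_rot'],s['gripper_width'],s['force'],s['torque'])
p=plan([435,204,60],Rt(89.5,10))
p=plan([435,204,300],Rt(89.5,15),p)
p=plan([576,204,285],Rt(89.5,15),p)
```

```text
[512.48007497 203.97039382  39.07704579] [-1.00097256e+02 -5.48800657e-02  8.95711311e+01] 77.74583984700618 [ 0.42008383  0.55196427 -0.32128032] [ 0.03770551  0.10599441 -0.01654836]
w [0.0017, 0.0011, 0.0012] d [-0.3, -34.2, 72.3] ang 0.1 dist 80.0
w [-0.0873, 0.0, -0.0] d [-0.0, -235.6, -25.0] ang 5.0 dist 237.0
w [0.0, 0.0, 0.0] d [1.2, 51.0, -132.3] ang 0.0 dist 141.8
```

carry_out([
  [[0, 0, 0], [0, -3.5, 20], 0.15],
  [[0, 0, 0], [0, -9, 50], 0.15],
  [[0, 0, 0], [0, -34, 72], 0.15],
  [[0, 0, 0], [0, -34, 72], 0.15],
])

```text
time_s: 5.92
ee_pos: [398.4, 203.9, 249.1]
ee_rot: [-100.0, 0.0, 89.6]
force: [-0.2, -0.5, 0.2]
gripper_width: 77.5
```

carry_out([
  [[-0.02, 0, 0], [0, -35, -4], 1],
  [[-0.04, 0, 0], [0, -75, -8], 1],
  [[-0.06, 0, 0], [0, -115, -12], 1],
  [[-0.08, 0, 0], [0, -155, -16], 1],
  [[-0.087, 0, 0], [0, -195, -20], 1],
  [[-0.087, 0, 0], [0, -225, -24], 1],
  [[-0.087, 0, 0], [0, -235, -25], 1],
  [[-0.087, 0, 0], [0, -235, -25], 1],
])

```text
time_s: 6.58
ee_pos: [385.9, 204.7, 486.8]
ee_rot: [-105.4, -0.3, 89.6]
force: [0.1, 0.1, -0.4]
gripper_width: 27.7
```

Run:
```python
from h import *
t,s=tip();print(t,s['ee_rot'],s['gripper_width'],s['force'],s['torque'])
f=grab('scene');A=cloud(f); crop(f,180,200,340,360,4,'p7.png')
m=(A[...,2]>42)&(A[...,2]<52)&(A[...,0]>460)&(A[...,0]<600)&(A[...,1]>160)&(A[...,1]<250)
P=A[m].astype(np.float32); print(len(P),cv2.minAreaRect(P[:,:2]),np.median(P[:,2]))
c=np.linalg.lstsq(np.c_[P[:,:2]-[550,203],np.ones(len(P))],P[:,2],rcond=None)[0];print('plane',c)
m=(A[...,2]>225)&(A[...,2]<250)&(abs(A[...,0]-568)<22)&(abs(A[...,1]-203)<22)
P=A[m].astype(np.float32);print('knob',len(P),cv2.minAreaRect(P[:,:2]),np.median(P[:,2]))
p=plan([576,203.5,285],Rt(89.5,15))
```

```text
[436.78476069 205.08774733 302.67922581] [-105.44077361   -0.25164689   89.57234653] 27.70503790287026 [ 0.10127625  0.10121135 -0.35306558] [ 0.02813113  0.13801935 -0.04678107]Traceback (most recent call last):
  File "<stdin>", line 5, in <module>
cv2.error: OpenCV(4.12.0) /io/opencv/modules/imgproc/src/convhull.cpp:143: error: (-215:Assertion failed) total >= 0 && (depth == CV_32F || depth == CV_32S) in function 'convexHull'
```

View pics/p7.png

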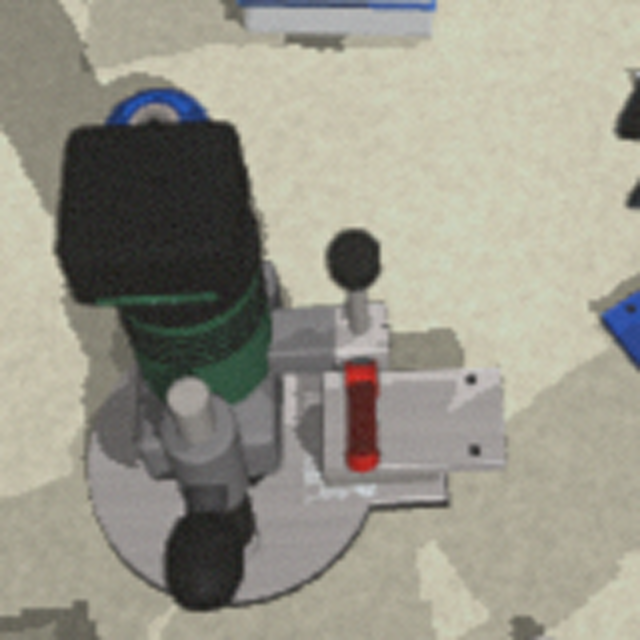

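The pad lies flat on the stop, at crop (325–505, 370–470), square to it and under the rod. Next I go above the knob at (354,258).

Run:
```python
from h import *
f=load('scene');A=cloud(f)
def rep(m,t):
    P=A[m].astype(np.float32); Q=np.ascontiguousarray(P[:,:2]); print(t,len(P),cv2.minAreaRect(Q),np.median(P[:,2])); return P
P=rep((A[...,2]>42)&(A[...,2]<52)&(A[...,0]>450)&(A[...,0]<600)&(A[...,1]>165)&(A[...,1]<245),'pad')
print(np.linalg.lstsq(np.c_[P[:,:2]-[550,203],np.ones(len(P))],P[:,2],rcond=None)[0])
rep((A[...,2]>235)&(A[...,2]<252)&(abs(A[...,0]-568)<22)&(abs(A[...,1]-203)<22),'knob')
p=plan([576,203.5,280],Rt(89.5,15))
p=plan([576,203.5,247],Rt(89.5,15),p)
```

```text
pad 901 ((541.2593383789062, 203.36708068847656), (57.0338134765625, 99.96859741210938), 88.30813598632812) 45.54701
[-1.40134563e-03 -2.52564347e-03  4.54765984e+01]
knob 157 ((566.46533203125, 204.43722534179688), (23.422956466674805, 23.171857833862305), 16.00839614868164) 243.78441
w [0.0029, 0.0005, 0.0021] d [0.5, 55.9, -130.9] ang 0.2 dist 142.3
w [0.0, 0.0, 0.0] d [-0.0, 31.9, 8.5] ang 0.0 dist 33.0
```

carry_out([
  [[0.003, 0, 0], [0.3, 10, -25], 1],
  [[0.003, 0, 0], [0.5, 25, -62], 1],
  [[0.003, 0, 0], [0.5, 41, -98], 1],
  [[0.003, 0, 0], [0.5, 52, -122], 1],
  [[0.003, 0, 0], [0.5, 56, -131], 1],
  [[0.003, 0, 0], [0.5, 56, -131], 1],
  [[0.003, 0, 0], [0.5, 56, -131], 1],
])

```text
time_s: 7.22
ee_pos: [526.2, 203.8, 461.5]
ee_rot: [-104.6, 0.0, 89.5]
force: [-0.7, 0.6, -0.0]
gripper_width: 0.2
```

Run:
```python
from h import *
t,s=tip();print(t,s['ee_rot'],s['gripper_width'],s['force'],s['torque'])
f=grab('top'); crop(f,150,110,290,230,5,'p8.png')
p=plan([575,203.5,250],Rt(89.5,15))
p=plan([575,203.5,210],Rt(89.5,15),p)
```

```text
[574.4404098  203.33234618 276.71766414] [-1.04621346e+02  3.29384055e-02  8.95360384e+01] 0.23818387672510136 [-0.7165155   0.55387076 -0.04638519] [0.05979973 0.14730273 0.01435354]
w [-0.0049, 0.0012, 0.0004] d [-0.0, 27.1, 7.2] ang 0.3 dist 28.0
w [0.0, 0.0, 0.0] d [-0.0, 38.6, 10.4] ang 0.0 dist 40.0
```

View pics/p8.png

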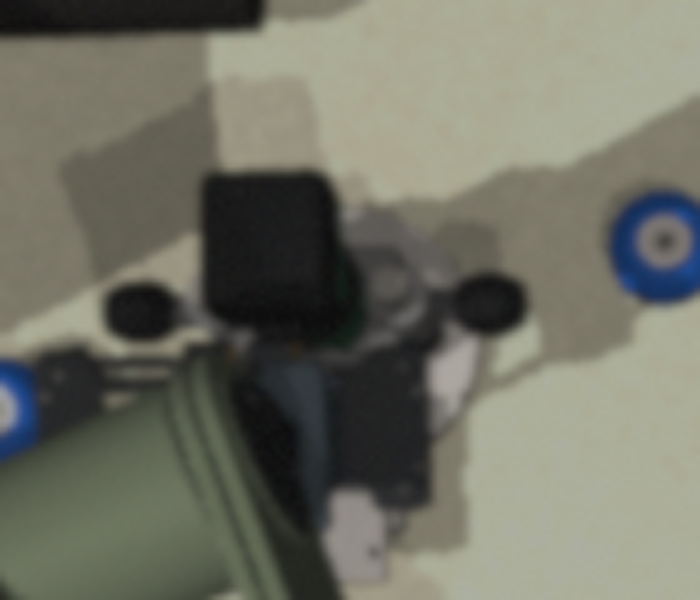

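The gripper body (front edge at crop row 345) stays clear of the battery (row 318). I descend onto the knob.

carry_out([
  [[-0.005, 0, 0], [0, 10, 2.7], 1],
  [[-0.005, 0, 0], [0, 20, 5.3], 1],
  [[-0.005, 0, 0], [0, 26, 7], 1],
  [[-0.005, 0, 0], [0, 30, 8], 1],
  [[-0.005, 0, 0], [0, 34, 9], 1],
  [[-0.005, 0, 0], [0, 38, 10], 1],
  [[-0.005, 0, 0], [0, 42, 11.2], 1],
  [[-0.005, 0, 0], [0, 42, 11.2], 1],
])

```text
time_s: 7.93
ee_pos: [526.4, 204.1, 419.8]
ee_rot: [-105.2, -0.1, 89.6]
force: [-0.9, -0.7, 1.4]
gripper_width: 0.7
```

Run:
```python
from h import *
t,s=tip();print(t,s['ee_rot'],s['force'],s['torque'])
f=grab('scene');A=cloud(f)
m=(A[...,2]>45)&(A[...,0]>450)&(A[...,0]<560)&(A[...,1]>165)&(A[...,1]<245)&(A[...,2]<52)
print(m.sum())
p=plan([575,203.5,215],Rt(89.5,15))
```

```text
[576.39272839 203.88582117 235.45477842] [-1.05171535e+02 -5.91149002e-02  8.95756566e+01] [-0.87213876 -0.71065868  1.35145847] [ 0.08170245  0.20992443 -0.01073758]
499
w [0.0033, 0.001, 0.0013] d [-0.1, 19.5, 6.4] ang 0.2 dist 20.5
```

carry_out([
  [[0, 0, 0], [0, 4, 1.1], 1],
  [[0, 0, 0], [0, 8, 2.1], 1],
  [[0, 0, 0], [0, 12, 3.2], 1],
  [[0, 0, 0], [0, 16, 4.3], 1],
  [[0, 0, 0], [0, 20, 5.4], 1],
  [[0, 0, 0], [0, 22, 5.9], 1],
  [[0, 0, 0], [0, 22, 5.9], 1],
])

```text
time_s: 8.57
ee_pos: [526.8, 204.1, 396.9]
ee_rot: [-105.2, -0.0, 89.6]
force: [0.3, 0.3, -0.2]
gripper_width: 0.1
```

Run:
```python
from h import *
t,s=tip();print(t,s['ee_rot'],s['force'],s['torque'])
```

```text
[576.78737984 203.83230696 212.54111356] [-1.05176911e+02 -4.72948530e-02  8.95741610e+01] [ 0.31608159  0.31765893 -0.19730046] [0.02625339 0.00927403 0.03638785]
```

carry_out([
  [[0, 0, 0], [0, 1.5, 0.4], 1],
  [[0, 0, 0], [0, 3, 0.8], 1],
  [[0, 0, 0], [0, 4.5, 1.2], 1],
])

```text
time_s: 8.82
ee_pos: [526.7, 204.0, 393.0]
ee_rot: [-105.2, -0.1, 89.6]
force: [-0.4, -0.3, 2.5]
gripper_width: 0.4
```

Run:
```python
from h import *
t,s=tip();print(t,s['ee_rot'],s['force'],s['torque'])
f=grab('scene'); crop(f,200,200,330,330,5,'p9.png')
```

```text
[576.85907689 203.86802749 208.70872073] [-1.05223959e+02 -6.54523727e-02  8.95703978e+01] [-0.35392246 -0.25280192  2.47257151] [0.06884229 0.06068139 0.03464782]
```

View pics/p9.png

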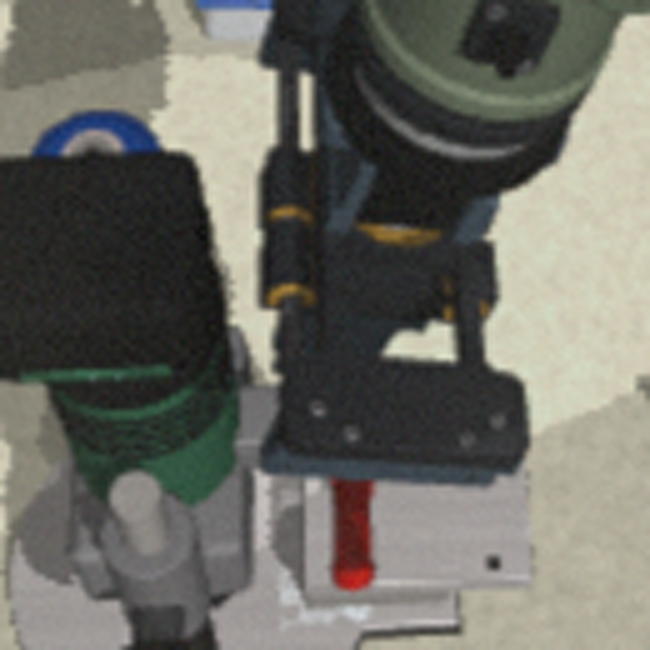

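Knob hidden behind the gripper; the 2.5 N reading fits pushing the rod. I keep on in small steps.

carry_out([
  [[0, 0, 0], [0, 1, 0.3], 1],
  [[0, 0, 0], [0, 2, 0.5], 1],
])

```text
time_s: 9.03
ee_pos: [526.8, 204.0, 391.2]
ee_rot: [-105.2, -0.1, 89.6]
force: [-2.1, -0.0, 8.8]
gripper_width: 0.4
```

carry_out([
  [[0, 0, 0], [0, 1, 0.3], 1],
  [[0, 0, 0], [0, 1, 0.3], 1],
])

```text
time_s: 9.2
ee_pos: [526.6, 204.0, 391.1]
ee_rot: [-105.3, -0.1, 89.6]
force: [-2.4, 0.0, 8.1]
gripper_width: 0.7
```

Run:
```python
from h import *
t,s=tip();print(t,s['ee_rot'],s['force'],s['torque'])
```

```text
[576.97677725 203.87806455 206.88463621] [-1.05292068e+02 -8.20741529e-02  8.95695882e+01] [-2.41520829  0.01407565  8.1482091 ] [-0.05698084  0.25112862 -0.02100509]
```

Rod contact is confirmed: the tool stopped with the finger edge at z ≈ 203, at 8 N. I lift off and go to the lever.

carry_out([
  [[0, 0, 0], [0, -10, -2.7], 1],
  [[0, 0, 0], [0, -30, -8], 1],
  [[0, 0, 0], [0, -42, -11], 1],
  [[0, 0, 0], [0, -42, -11], 1],
])

```text
time_s: 9.53
ee_pos: [526.6, 204.1, 435.9]
ee_rot: [-105.4, -0.2, 89.6]
force: [0.6, 0.4, -0.1]
gripper_width: 0.7
```

Run:
```python
from h import *
t,s=tip();print(t,s['ee_rot'],s['force'],s['torque'])
p=plan([575,288,240],Rt(89.5,15))
p=plan([575,288,147],Rt(89.5,15),p)
```

```text
[577.40688362 204.23016644 251.75335849] [-105.43578418   -0.15279879   89.57117523] [ 0.59581353  0.42200067 -0.08545964] [0.05281224 0.12798919 0.02538411]
w [0.0076, 0.0005, 0.0029] d [84.3, 10.7, 4.7] ang 0.5 dist 85.1
w [0.0, 0.0, 0.0] d [-0.0, 89.8, 24.1] ang 0.0 dist 93.0
```

carry_out([
  [[0.008, 0, 0.003], [30, 1, 0.5], 1],
  [[0.008, 0, 0.003], [65, 5, 2], 1],
  [[0.008, 0, 0.003], [84, 10.7, 4.7], 1],
  [[0.008, 0, 0.003], [84, 30, 9.8], 1],
  [[0.008, 0, 0.003], [84, 38, 12], 1],
  [[0.008, 0, 0.003], [84, 43, 13.3], 1],
  [[0.008, 0, 0.003], [84, 43, 13.3], 1],
])

```text
time_s: 10.12
ee_pos: [525.0, 287.7, 386.8]
ee_rot: [-104.6, 0.2, 89.5]
force: [0.2, -0.0, -0.3]
gripper_width: 0.4
```

Run:
```python
from h import *
t,s=tip();print(t,s['ee_rot'],s['force'],s['torque'])
p=plan([575,288,152],Rt(89.5,15))
```

```text
[572.95841634 286.6846071  201.97377963] [-104.55370494    0.17309604   89.49123632] [ 0.22287776 -0.02621229 -0.27120412] [0.01047525 0.15822584 0.00019561]
w [-0.0078, 0.0006, -0.003] d [0.9, 48.9, 12.1] ang 0.5 dist 50.4
```

carry_out([
  [[-0.004, 0, -0.001], [0.5, 6, 1.5], 1],
  [[-0.008, 0, -0.003], [0.9, 12, 3], 1],
  [[-0.008, 0, -0.003], [0.9, 18, 4.5], 1],
  [[-0.008, 0, -0.003], [0.9, 24, 6], 1],
  [[-0.008, 0, -0.003], [0.9, 30, 7.5], 1],
  [[-0.008, 0, -0.003], [0.9, 36, 9], 1],
  [[-0.008, 0, -0.003], [0.9, 42, 10.5], 1],
  [[-0.008, 0, -0.003], [0.9, 47, 11.7], 1],
])

```text
time_s: 10.78
ee_pos: [526.3, 288.7, 339.8]
ee_rot: [-105.3, -0.1, 89.6]
force: [-1.2, 3.0, 3.7]
gripper_width: 0.1
```

Run:
```python
from h import *
t,s=tip();print(t,s['ee_rot'],s['force'],s['torque'])
```

```text
[576.66276668 288.65288502 155.59134066] [-105.28298176   -0.10588956   89.55212768] [-1.16893145  3.01280989  3.74947331] [ 0.51538935 -0.00511705  0.02595671]
```

Lever resistance is felt; I continue down in small steps until the end stop.

carry_out([
  [[0, 0, 0], [0, 2, 0.5], 1],
  [[0, 0, 0], [0, 4, 1.1], 1],
  [[0, 0, 0], [0, 6, 1.6], 1],
])

```text
time_s: 11.03
ee_pos: [526.2, 288.5, 333.5]
ee_rot: [-105.2, -0.0, 89.6]
force: [0.9, 0.6, 3.5]
gripper_width: 0.2
```

carry_out([
  [[0, 0, 0], [0, 1.5, 0.4], 1],
  [[0, 0, 0], [0, 3, 0.8], 1],
])

```text
time_s: 11.2
ee_pos: [526.1, 288.4, 330.5]
ee_rot: [-105.2, 0.0, 89.6]
force: [0.2, 0.0, 4.2]
gripper_width: 0.3
```

Run:
```python
from h import *
t,s=tip();print(t,s['ee_rot'],s['force'],s['torque'])
```

```text
[576.20140643 287.99946102 146.15203801] [-1.05197888e+02  1.34299077e-02  8.95718843e+01] [2.39413575e-01 5.22386993e-04 4.24303942e+00] [-0.13403038 -0.13441527 -0.04380754]
```

carry_out([
  [[0, 0, 0], [0, 1.5, 0.4], 1],
  [[0, 0, 0], [0, 3, 0.8], 1],
])

```text
time_s: 11.37
ee_pos: [526.0, 288.5, 327.4]
ee_rot: [-105.2, -0.0, 89.6]
force: [-0.5, -3.1, 10.9]
gripper_width: 0.7
```

carry_out([
  [[0, 0, 0], [0, 1, 0.3], 1],
  [[0, 0, 0], [0, 2, 0.5], 1],
])

```text
time_s: 11.53
ee_pos: [526.1, 288.5, 327.1]
ee_rot: [-105.3, -0.0, 89.6]
force: [-4.8, -3.2, 18.2]
gripper_width: 0.2
```

Run:
```python
from h import *
t,s=tip();print(t,s['ee_rot'],s['force'],s['torque'])
```

```text
[576.40927633 288.13331598 142.85903736] [-1.05285149e+02 -1.49842621e-02  8.95750150e+01] [-4.76058875 -3.19175559 18.2364013 ] [-0.72041922  0.37202051 -0.15384998]
```

End stop reached (18 N, no further travel). I lift, then back off.

carry_out([
  [[0, 0, 0], [0, -15, -4], 1],
  [[0, 0, 0], [0, -45, -12], 1],
  [[0, 0, 0], [0, -70, -18], 1],
  [[0, 0, 0], [-5, -72, 15], 0.6],
  [[0, 0, 0], [-20, -75, 50], 0.15],
  [[0, 0, 0], [-40, -75, 85], 0.15],
  [[0, 0, 0], [-65, -75, 110], 0.15],
  [[0, 0, 0], [-84, -75, 120], 0.15],
  [[0, 0, 0], [-84, -75, 120], 0.15],
  [[0, 0, 0], [-84, -75, 120], 0.15],
])

```text
time_s: 12.37
ee_pos: [389.2, 205.2, 365.7]
ee_rot: [-105.1, -0.0, 89.5]
force: [1.3, 0.7, -0.2]
gripper_width: 44.0
```

Run:
```python
from h import *
t,s=tip();print(t,s['ee_rot'],s['gripper_width'],s['force'])
f=grab('scene');A=cloud(f); crop(f,200,220,330,330,5,'p10.png')
def rep(m,t):
    P=A[m].astype(np.float32); Q=np.ascontiguousarray(P[:,:2]); print(t,len(P),cv2.minAreaRect(Q),np.median(P[:,2])); return P
rep((A[...,2]>42)&(A[...,2]<52)&(A[...,0]>450)&(A[...,0]<600)&(A[...,1]>165)&(A[...,1]<245),'pad')
rep((A[...,2]>190)&(A[...,2]<215)&(abs(A[...,0]-568)<20)&(abs(A[...,1]-203)<20),'knob')
g=f['frame'].astype(int); m=(g[...,2]>110)&(g[...,1]<70)&(A[...,2]>100)
P=A[m];P=P[np.argsort(P[:,1])];print(len(P),P[:3].round(),P[-3:].round())
p=plan([435,204,60],Rt(89.5,10))
p=plan([512,204,39.5],Rt(89.5,10),p)
```

```text
[438.96626134 204.90726968 181.34527941] [-1.05111884e+02 -4.19423736e-02  8.95065146e+01] 44.04454830835934 [ 1.28237339  0.71364415 -0.15063081]
pad 908 ((541.4008178710938, 202.90476989746094), (57.69712829589844, 99.89144897460938), 88.62586975097656) 45.51776
knob 148 ((566.481689453125, 204.5698699951172), (23.027362823486328, 22.768251419067383), 61.029022216796875) 201.83334
288 [[-248. -944.  101.]
 [ 568.  221.  160.]
 [ 572.  222.  161.]] [[570. 295. 136.]
 [564. 295. 135.]
 [571. 295. 137.]]
w [0.0906, 0.0002, 0.0016] d [-1.7, 117.0, 19.6] ang 5.2 dist 118.7
w [0.0, 0.0, 0.0] d [0.7, 33.6, -72.3] ang 0.0 dist 79.7
```

View pics/p10.png

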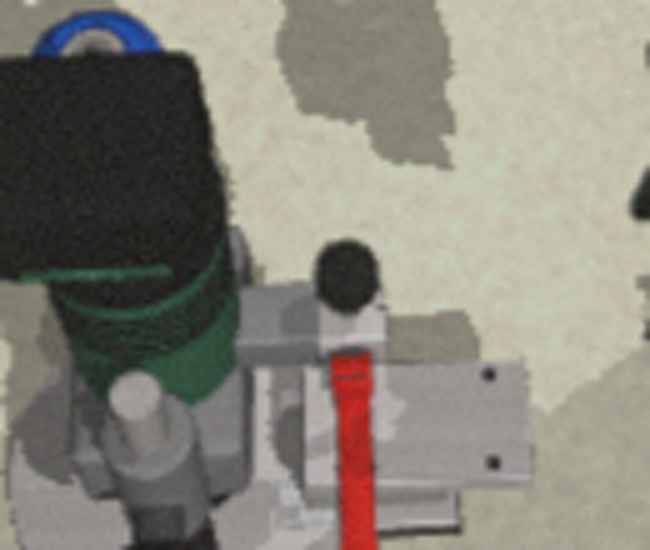

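The pad is under the rod, the knob top reads z ≈ 202 (depth map reads about 0.5–1 mm low), and the lever points below level with its end at y ≈ 295, so it is locked. Now I fetch the pad.

carry_out([
  [[0.03, 0, 0], [-1, 30, 5], 0.15],
  [[0.06, 0, 0.001], [-1.7, 65, 11], 0.15],
  [[0.09, 0, 0.0016], [-1.7, 100, 17], 0.15],
  [[0.09, 0, 0.0016], [-1.7, 117, 19.6], 0.15],
  [[0.09, 0, 0.0016], [-1.7, 117, 19.6], 0.15],
  [[0.09, 0, 0.0016], [-1.7, 117, 19.6], 0.15],
])

```text
time_s: 12.92
ee_pos: [402.6, 204.9, 247.5]
ee_rot: [-99.9, 0.1, 89.6]
force: [0.6, 0.0, 0.8]
gripper_width: 77.8
```

Run:
```python
from h import *
t,s=tip();print(t,s['ee_rot'],s['gripper_width'],s['force'])
p=plan([512,204,39.5],Rt(89.5,10))
```

```text
[435.59632925 204.38100019  59.3561865 ] [-9.99480367e+01  7.48959519e-02  8.95623253e+01] 77.79832731333443 [0.61830859 0.00829065 0.84493032]
w [-0.0009, 0.0013, -0.0011] d [0.0, 32.8, -71.7] ang 0.1 dist 78.8
```

carry_out([
  [[0, 0, 0], [0, 13, -18], 0.15],
  [[0, 0, 0], [0, 26, -40], 0.15],
  [[0, 0, 0], [0, 31, -62], 0.15],
  [[0, 0, 0], [0, 32.8, -71.7], 0.15],
  [[0, 0, 0], [0, 32.8, -71.7], 0.15],
  [[0, 0, 0], [0, 32.8, -71.7], 0.15],
  [[0, 0, 0], [0, 32.8, -71.7], 0.15],
])

```text
time_s: 13.5
ee_pos: [477.0, 203.6, 229.0]
ee_rot: [-100.0, 0.0, 89.6]
force: [0.2, -0.2, 0.2]
gripper_width: 77.0
```

carry_out([
  [[0, 0, 0], [0, 0, 0], 0.5],
  [[0, 0, 0], [0, 0, 0], 0.6],
  [[0, 0, 0], [0, 0, 0], 0.6],
  [[0, 0, 0], [0, 0, 0], 0.6],
  [[0, 0, 0], [0, 0, 0], 0.6],
  [[0, 0, 0], [0, 0, 0], 0.6],
], force=25)

```text
time_s: 14.0
ee_pos: [477.6, 203.6, 228.6]
ee_rot: [-100.0, 0.0, 89.5]
force: [-3.2, 1.0, 4.8]
gripper_width: 55.7
```

Run:
```python
from h import *
t,s=tip();print(t,s['ee_rot'],s['gripper_width'],s['force'],s['torque'])
R0=Ro.from_euler('xyz',s['ee_rot'],degrees=True)
print(R0.inv().apply([-110,1,0]).round(2),R0.inv().apply([0,0,1]).round(3))
```

```text
[510.75741454 203.27029078  40.45769182] [-9.99942398e+01  2.90719685e-02  8.95429718e+01] 55.70192808568962 [-3.2138452   1.02054041  4.79517719] [0.26125958 0.56059788 0.07697159]
[  0.12 -19.09 108.34] [-0.001 -0.985 -0.174]
```

carry_out([
  [[0, 0, 0], [0, -0.5, 0], 0.6],
  [[0, 0, 0], [0, -1, -0.2], 0.6],
  [[0, 0, 0], [0, -1, -0.2], 0.6],
])

```text
time_s: 14.25
ee_pos: [477.8, 203.5, 228.9]
ee_rot: [-100.0, 0.1, 89.6]
force: [-0.5, 0.8, -2.3]
gripper_width: 55.6
```

carry_out([
  [[0, 0, 0], [0, -1.8, 10], 0.6],
  [[0, 0, 0], [0, -4.4, 25], 0.6],
  [[0, 0, 0], [0, -7, 40], 0.6],
  [[0, 0, 0], [0, -10.6, 60], 0.6],
  [[0, 0, 0], [0, -14.1, 80], 0.6],
  [[0, 0, 0], [0, -17.6, 100], 0.6],
  [[0, 0, 0], [0, -19.1, 108.3], 0.6],
  [[0, 0, 0], [0, -19.1, 108.3], 0.6],
])

```text
time_s: 14.92
ee_pos: [366.0, 203.9, 229.1]
ee_rot: [-99.9, 0.1, 89.6]
force: [1.0, -0.4, -1.8]
gripper_width: 55.8
```

Run:
```python
from h import *
t,s=tip();print(t,s['ee_rot'],s['gripper_width'],s['force'])
f=grab('scene');A=cloud(f)
def rep(m,t):
    P=A[m].astype(np.float32); Q=np.ascontiguousarray(P[:,:2]); print(t,len(P),cv2.minAreaRect(Q),np.median(P[:,2])); return P
rep((A[...,2]>190)&(A[...,2]<215)&(abs(A[...,0]-568)<20)&(abs(A[...,1]-203)<20),'knob')
P=rep((A[...,2]>36)&(A[...,2]<60)&(A[...,0]>420)&(A[...,0]<500)&(A[...,1]>165)&(A[...,1]<245),'pad')
print(np.linalg.lstsq(np.c_[P[:,:2]-[450,203],np.ones(len(P))],P[:,2],rcond=None)[0])
# tray geometry
B=cloud(load('top'));F=load('top')
for W in(A,B):
    m=(W[...,2]>60)&(W[...,2]<190)&(W[...,0]>600)&(W[...,0]<720)&(W[...,1]>-290)&(W[...,1]<-80)
    P=W[m]; c=np.linalg.lstsq(np.c_[P[:,1:]-[-180,42.5],np.ones(len(P))],P[:,0],rcond=None)[0];print('lid x=',c,len(P),P[:,2].max())
    Wm=W[(W[...,2]>37)&(W[...,2]<47)&(W[...,0]>470)&(W[...,0]<660)&(W[...,1]>-290)&(W[...,1]<-70)].astype(np.float32)
    print(cv2.minAreaRect(np.ascontiguousarray(Wm[:,:2])))
```

```text
[398.84321799 203.25275107  40.94022707] [-99.91493515   0.11552508  89.61767343] 55.80696587405484 [ 1.00059526 -0.44531384 -1.81111617]
knob 152 ((566.3212280273438, 204.48619079589844), (22.731647491455078, 23.28135871887207), 65.7656478881836) 201.88307
pad 688 ((449.7542724609375, 202.47898864746094), (57.21376419067383, 59.70693588256836), 89.46048736572266) 45.598545
[-1.54139460e-02 -2.29358192e-02  4.54052523e+01]
lid x= [9.27886031e-02 3.48435379e-01 6.32096561e+02] 1192 175.07730392338553
((568.9130859375, -175.88592529296875), (174.46746826171875, 132.92633056640625), 84.5582046508789)
lid x= [8.76862763e-02 3.46926438e-01 6.33765998e+02] 1211 177.59348255055355
((570.8095092773438, -176.50299072265625), (172.02903747558594, 133.56455993652344), 84.73040771484375)
```

The rod did not shift: knob median z 201.9 against 201.8 before. I lift the pad and carry it to the tray.

carry_out([
  [[0, 0, 0], [0, -15, -2.6], 0.6],
  [[0, 0, 0], [0, -45, -7.9], 0.6],
  [[0, 0, 0], [0, -68, -12], 0.6],
  [[0, 0, 0], [0, -69, -12.2], 0.6],
  [[0, 0, 0], [0, -69, -12.2], 0.6],
])

```text
time_s: 15.38
ee_pos: [369.4, 204.8, 300.7]
ee_rot: [-100.3, -0.1, 89.5]
force: [-0.8, 0.3, -2.0]
gripper_width: 55.5
```

Run:
```python
from h import *
t,s=tip();print(t,s['ee_rot'],s['gripper_width'],s['force'])
p=plan([547,-146,95],Rt(84.8,10))
p=plan([547,-146,9.5],Rt(84.8,10),p)
```

```text
[403.46973421 204.78032587 112.75853505] [-1.00275511e+02 -9.44484311e-02  8.95197884e+01] 55.5331030313838 [-0.7925649   0.33583297 -1.95137487]
w [0.0047, 0.0808, 0.0161] d [-346.6, 43.1, -142.1] ang 4.7 dist 377.0
w [0.0, 0.0, 0.0] d [-0.0, 84.2, 14.8] ang 0.0 dist 85.5
```

carry_out([
  [[0.0, 0.004, 0.001], [-20, 2, -8], 0.6],
  [[0.001, 0.012, 0.002], [-55, 6, -22], 0.6],
  [[0.001, 0.02, 0.004], [-95, 11, -38], 0.6],
  [[0.002, 0.03, 0.006], [-133, 16, -54], 0.6],
  [[0.002, 0.04, 0.008], [-171, 20, -70], 0.6],
  [[0.003, 0.05, 0.01], [-209, 25, -86], 0.6],
  [[0.004, 0.06, 0.012], [-247, 30, -101], 0.6],
  [[0.004, 0.07, 0.014], [-285, 35, -117], 0.6],
  [[0.005, 0.08, 0.016], [-318, 39, -130], 0.6],
  [[0.005, 0.08, 0.016], [-338, 42, -138.5], 0.6],
])

```text
time_s: 16.22
ee_pos: [510.1, -138.6, 280.4]
ee_rot: [-99.7, 0.2, 84.7]
force: [0.2, 0.7, -2.3]
gripper_width: 55.5
```

carry_out([
  [[0, 0, 0], [-7.5, 1, -3], 0.6],
  [[0, 0, 0], [-8.6, 1, -3.6], 0.6],
  [[0, 0, 0], [-8.6, 1, -3.6], 0.6],
  [[0, 0, 0], [-8.6, 1, -3.6], 0.6],
])

```text
time_s: 16.55
ee_pos: [511.4, -142.5, 281.2]
ee_rot: [-99.6, 0.1, 84.9]
force: [1.1, 0.3, -1.3]
gripper_width: 55.5
```

Run:
```python
from h import *
t,s=tip();print(t,s['ee_rot'],s['gripper_width'],s['force'])
f=grab('scene'); crop(f,200,110,340,240,5,'p11.png');f=grab('top');crop(f,300,120,420,260,4,'p11t.png')
p=plan([547,-146,30],Rt(84.8,10))
p=plan([547,-146,10],Rt(84.8,10),p)
```

```text
[ 543.12369952 -145.70157096   92.90423725] [-99.61616511   0.10453844  84.9228781 ] 55.46135854551333 [ 1.06453441  0.27555364 -1.34684984]
w [-0.0053, 0.0034, -0.0017] d [-0.4, 63.2, 8.3] ang 0.4 dist 63.8
w [0.0, 0.0, 0.0] d [-0.0, 19.7, 3.5] ang 0.0 dist 20.0
```

View pics/p11.png

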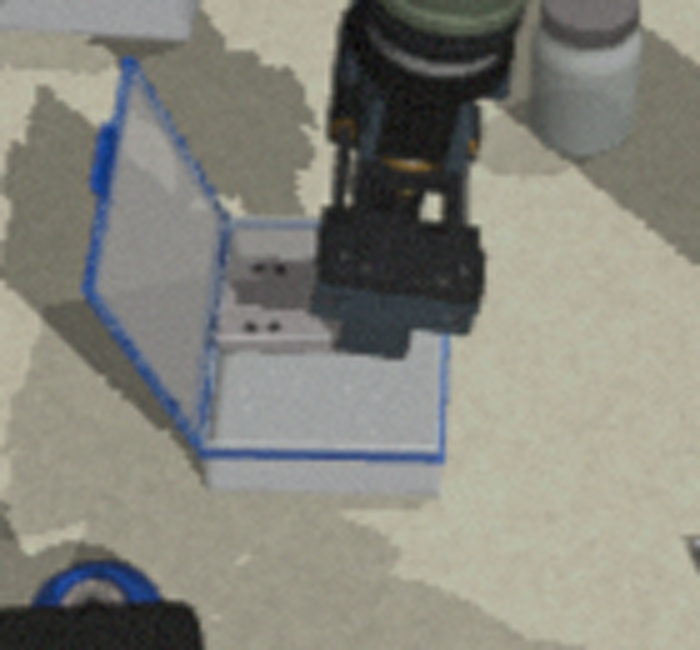

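The pad hovers over the pocket, with its far end at crop (225,330) in front of the lid. It is raised, so parallax shifts it in the picture. By coordinates it is centred, so I descend.

carry_out([
  [[-0.005, 0.0, -0.002], [-0.4, 20, 3.8], 0.6],
  [[-0.005, 0.0, -0.002], [-0.4, 40, 7.5], 0.6],
  [[-0.005, 0.0, -0.002], [-0.4, 58, 11], 0.6],
  [[-0.005, 0.0, -0.002], [-0.4, 70, 13.3], 0.6],
  [[-0.005, 0, -0.002], [-0.4, 77, 14.6], 0.6],
  [[-0.005, 0, -0.002], [-0.4, 80, 15.2], 0.6],
  [[-0.005, 0, -0.002], [-0.4, 80, 15.2], 0.6],
  [[-0.005, 0, -0.002], [-0.4, 80, 15.2], 0.6],
])

```text
time_s: 17.32
ee_pos: [510.9, -143.8, 201.3]
ee_rot: [-100.1, 0.1, 84.9]
force: [-0.1, -0.0, -1.5]
gripper_width: 55.6
```

Run:
```python
from h import *
t,s=tip();print(t,s['ee_rot'],s['gripper_width'],s['force'],s['torque'])
```

```text
[ 544.32689005 -146.96592744   13.28578889] [-1.00121480e+02  5.49548911e-02  8.49276588e+01] 55.6302880516377 [-0.13096703 -0.02321937 -1.52655707] [ 0.0207871   0.20067577 -0.00462908]
```

carry_out([
  [[0, 0, 0], [0, 1.5, 0.2], 0.6],
  [[0, 0, 0], [0, 3, 0.5], 0.6],
  [[0, 0, 0], [0, 4, 0.7], 0.6],
  [[0, 0, 0], [0, 4, 0.7], 0.6],
])

```text
time_s: 17.65
ee_pos: [510.8, -144.1, 197.5]
ee_rot: [-100.1, 0.0, 84.9]
force: [-2.1, -0.3, 3.9]
gripper_width: 55.8
```

carry_out([
  [[0, 0, 0], [0, 0, 0], 0.27],
  [[0, 0, 0], [0, 0, 0], 0.27],
  [[0, 0, 0], [0, 0, 0], 0.27],
  [[0, 0, 0], [0, 0, 0], 0.27],
])

```text
time_s: 17.98
ee_pos: [510.7, -144.1, 196.6]
ee_rot: [-100.1, 0.0, 84.9]
force: [-0.5, -0.3, 0.5]
gripper_width: 66.9
```

carry_out([
  [[0, 0, 0], [0, -15, -2.6], 0.27],
  [[0, 0, 0], [0, -45, -8], 0.27],
  [[0, 0, 0], [0, -85, -15], 0.27],
  [[0, 0, 0], [0, -110, -19.4], 0.27],
  [[0, 0, 0], [0, -110, -10], 1],
  [[0, 0, 0], [0, -110, 30], 1],
  [[0, 0, 0], [0, -110, 60], 1],
  [[0, 0, 0], [0, -110, 60], 1],
])

```text
time_s: 18.65
ee_pos: [426.3, -135.5, 291.8]
ee_rot: [-99.4, -0.1, 84.9]
force: [-1.3, 2.3, -0.3]
gripper_width: 42.5
```

Run:
```python
from h import *
t,s=tip();print(t,s['ee_rot'],s['gripper_width'],s['force'])
f=grab('scene');A=cloud(f); crop(f,200,130,330,230,5,'p12.png')
m=(A[...,2]>9)&(A[...,2]<25)&(A[...,0]>500)&(A[...,0]<640)&(A[...,1]>-195)&(A[...,1]<-95)
P=A[m].astype(np.float32);print(len(P),cv2.minAreaRect(np.ascontiguousarray(P[:,:2])),np.percentile(P[:,2],[5,50,95]))
p=plan([440,-20,250],Rt(85,0))
```

```text
[ 457.40521239 -137.86194741  103.33430566] [-99.39943779  -0.11825489  84.86984954] 42.520724028859206 [-1.27451408  2.26468225 -0.31280172]
655 ((573.9224853515625, -145.01473999023438), (100.15866088867188, 128.42428588867188), 89.62989807128906) [11.35084085 14.30728817 18.01293564]
w [0.1702, -0.0027, 0.0004] d [116.9, -145.8, -25.2] ang 9.8 dist 188.6
```

View pics/p12.png

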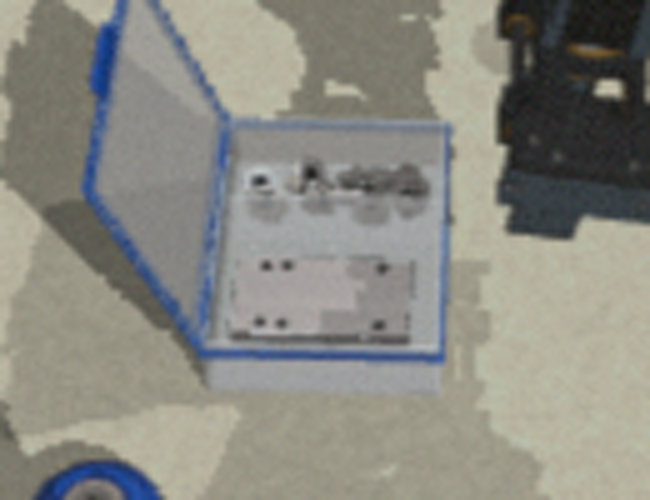

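The pad lies flat in the pocket, at crop (235–410, 260–340), clear of the walls, and the lid is still open. Now over the top and behind the lid.

Run:
```python
from h import *
p=plan([460,-145,245],Rt(85,0))
p=plan([720,-188,245],Rt(85,0),p)
p=plan([720,-188,145],Rt(85,0),p)
p=plan([630,-180,145],Rt(85,0),p)
```

```text
w [0.1702, -0.0027, 0.0004] d [-5.8, -135.7, -55.1] ang 9.8 dist 146.5
w [0.0, 0.0, 0.0] d [-20.2, -0.0, -262.8] ang 0.0 dist 263.5
w [0.0, 0.0, 0.0] d [0.0, 100.0, -0.0] ang 0.0 dist 100.0
w [0.0, 0.0, 0.0] d [0.1, 0.0, 90.4] ang 0.0 dist 90.4
```

carry_out([
  [[0.03, 0, 0], [-1, -25, -5], 1],
  [[0.08, 0, 0], [-3, -65, -20], 1],
  [[0.13, -0.002, 0], [-5, -105, -40], 1],
  [[0.17, -0.003, 0], [-5.8, -130, -52], 1],
  [[0.17, -0.003, 0], [-5.8, -135.7, -55], 1],
  [[0.17, -0.003, 0], [-5.8, -135.7, -55], 1],
])

```text
time_s: 19.2
ee_pos: [464.3, -145.8, 439.7]
ee_rot: [-90.7, 0.1, 85.1]
force: [-0.7, 0.3, 0.1]
gripper_width: 0.3
```

carry_out([
  [[0, 0, 0], [-1.5, 0, -20], 1],
  [[0, 0, 0], [-4, 0, -55], 1],
  [[0, 0, 0], [-7, 0, -90], 1],
  [[0, 0, 0], [-10, 0, -125], 1],
  [[0, 0, 0], [-13, 0, -165], 1],
  [[0, 0, 0], [-16, 0, -205], 1],
  [[0, 0, 0], [-18.5, 0, -240], 1],
  [[0, 0, 0], [-20, 0, -258], 1],
  [[0, 0, 0], [-20, 0, -262.8], 1],
  [[0, 0, 0], [-20, 0, -262.8], 1],
])

```text
time_s: 20.03
ee_pos: [723.6, -188.0, 435.2]
ee_rot: [-90.0, -0.0, 85.1]
force: [-0.6, -0.5, -0.9]
gripper_width: 0.3
```

Run:
```python
from h import *
t,s=tip();print(t,s['ee_rot'],s['gripper_width'],s['force'],s['qpos'])
p=plan([720,-188,145],Rt(85,0))
p=plan([630,-180,145],Rt(85,0),p)
```

```text
[ 723.74680677 -187.98641969  244.21938443] [-9.00324190e+01 -5.40552246e-03  8.50864101e+01] 0.2960773988136474 [-0.62454906 -0.48080105 -0.87809813] [-1.54465417e+01  3.42059661e+01  5.91614224e+01  1.12604605e-02
  8.66017270e+01 -1.00533615e+02]
w [0.0006, 0.0015, 0.0001] d [-0.3, 99.2, 3.7] ang 0.1 dist 99.3
w [0.0, 0.0, 0.0] d [0.1, 0.0, 90.4] ang 0.0 dist 90.4
```

carry_out([
  [[0, 0, 0], [0, 30, 0], 1],
  [[0, 0, 0], [0, 65, 0], 1],
  [[0, 0, 0], [0, 92, 0], 1],
  [[0, 0, 0], [0, 99, 0], 1],
  [[0, 0, 0], [0, 99, 10], 1],
  [[0, 0, 0], [0, 99, 22], 1],
  [[0, 0, 0], [0, 99, 34], 1],
  [[0, 0, 0], [0, 99, 46], 1],
])

```text
time_s: 20.7
ee_pos: [675.9, -184.0, 341.2]
ee_rot: [-90.4, 0.1, 85.1]
force: [0.5, 0.0, -0.1]
gripper_width: 0.2
```

carry_out([
  [[0, 0, 0], [0, 0, 12], 1],
  [[0, 0, 0], [0, 0, 24], 1],
  [[0, 0, 0], [0, 0, 36], 1],
  [[0, 0, 0], [0, 0, 46], 1],
  [[0, 0, 0], [0, 0, 46], 1],
])

```text
time_s: 21.12
ee_pos: [629.1, -179.9, 341.2]
ee_rot: [-90.3, 0.1, 85.0]
force: [-0.4, 0.7, 0.2]
gripper_width: 0.2
```

Run:
```python
from h import *
t,s=tip();print(t,s['ee_rot'],s['force'])
for n in('scene','top'):
    f=grab(n);W=cloud(f)
    m=(W[...,2]>55)&(W[...,2]<130)&(W[...,0]>480)&(W[...,0]<720)&(W[...,1]>-290)&(W[...,1]<-80)
    P=W[m];print(n,len(P),np.percentile(P,[2,25,50,75,98],axis=0).round().tolist() if len(P) else '')
```

```text
[ 630.01686942 -180.23318016  150.24696417] [-9.02886296e+01  6.05563843e-02  8.50396186e+01] [-0.36646105  0.72066227  0.19932602]
scene 196 [[604.0, -256.0, 58.0], [616.0, -197.0, 74.0], [622.0, -153.0, 94.0], [628.0, -113.0, 113.0], [636.0, -95.0, 129.0]]
top 191 [[599.0, -262.0, 69.0], [607.0, -237.0, 94.0], [612.0, -195.0, 107.0], [617.0, -126.0, 119.0], [634.0, -98.0, 129.0]]
```

carry_out([
  [[0, 0, 0], [0, 0, 0], 1],
  [[0, 0, 0], [0, -15, 0], 1],
  [[0, 0, 0], [0, -40, 0], 1],
  [[0, 0, 0], [0, -75, 0], 1],
  [[0, 0, 0], [0, -105, 0], 1],
  [[0, 0, 0], [0, -120, 0], 1],
  [[0, 0, 0], [0, -120, 0], 1],
])

```text
time_s: 21.8
ee_pos: [631.5, -180.1, 464.5]
ee_rot: [-90.8, 0.2, 85.1]
force: [0.9, -1.2, 0.2]
gripper_width: 0.2
```

Run:
```python
from h import *
t,s=tip();print(t,s['ee_rot'],s['force'])
for n in('scene','top'):
    f=grab(n);W=cloud(f)
    b=(W[...,0]>480)&(W[...,0]<720)&(W[...,1]>-290)&(W[...,1]<-80)
    for lo,hi in((55,190),(38,52)):
        P=W[b&(W[...,2]>lo)&(W[...,2]<hi)];print(n,lo,len(P),np.percentile(P,[2,50,98],axis=0).round().tolist() if len(P) else '')
```

```text
[ 634.19469837 -180.84142714  273.52694185] [-90.8358285    0.16455059  85.07886846] [ 0.87362576 -1.17028033  0.20266276]
scene 55 0 
scene 38 2314 [[501.0, -257.0, 40.0], [568.0, -167.0, 46.0], [634.0, -91.0, 49.0]]
top 55 3 [[520.0, -136.0, 55.0], [611.0, -114.0, 55.0], [635.0, -110.0, 58.0]]
top 38 1266 [[514.0, -260.0, 40.0], [591.0, -136.0, 47.0], [640.0, -92.0, 51.0]]
```

Run:
```python
from h import *
f=load('scene');A=cloud(f)
m=(A[...,2]>190)&(A[...,2]<215)&(abs(A[...,0]-568)<20)&(abs(A[...,1]-203)<20)
print('knob',m.sum(),np.median(A[m][:,2]))
g=f['frame'].astype(int); m=(g[...,2]>110)&(g[...,1]<70)&(A[...,2]>100)&(A[...,0]>500)&(A[...,1]>200)
P=A[m];P=P[np.argsort(P[:,1])];print('lever',P[:2].round(),P[-2:].round())
b=np.nanmedian(A[(A[...,2]>38)&(A[...,2]<52)&(A[...,0]>510)&(A[...,0]<530)&(A[...,1]>-250)&(A[...,1]<-100)][:,2]);print('lid near edge z',b)
h=cv2.cvtColor(f['frame'],cv2.COLOR_BGR2HSV);o=cv2.cvtColor(cv2.imread('pics/scene.png'),cv2.COLOR_BGR2HSV)
for n,(u0,v0,u1,v1) in dict(wheel_b=(230,388,290,420),wheel_a=(200,215,240,236),tool=(300,350,385,420),jar=(300,98,335,145)).items():
    for q in(o,h):
        c=q[v0:v1,u0:u1]; k=(c[...,1]>150)&(c[...,2]>60) if n!='jar' else c[...,1]<60
        y,x=np.nonzero(k);print(n,k.sum(),(x.mean()+u0).round(1),(y.mean()+v0).round(1))
```

```text
knob 151 202.0697408716739
lever [[562. 222. 161.]
 [560. 223. 162.]] [[564. 295. 135.]
 [570. 295. 136.]]
lid near edge z 45.833389489690106
wheel_b 430 258.4 407.8
wheel_b 423 258.5 407.8
wheel_a 75 219.7 226.1
wheel_a 75 219.9 226.2
tool 1071 328.7 390.7
tool 1067 328.7 390.7
jar 1645 317.0 121.0
jar 1645 317.0 121.0
```

```bash
python3 -c "
from workcell import env
print(env.job_done(), env.state()['time_s'])"
```

```text
the job is handed in; nothing more can be done
the job is handed in; nothing more can be done
```

The job is done and handed in after about 22 s of robot time. I set the depth rod from the larger grey pad on the stop: it touched with about 8 N. I then pressed the lever to its end stop (18 N, no further travel), drew the pad out level, laid it flat in the empty pocket and tipped the lid shut from behind.

**Last checks:**
- **Rod:** the knob top read z 201.8 mm before the pad was pulled and 201.9–202.1 mm after, so it did not shift. 203 mm was expected. The depth map read the pad's top about 0.5 mm low on the stop, which explains part of the gap.
- **Lever:** it stayed locked, with its outer end at z ≈ 136 mm.
- **Lid:** it is shut, with the top at z ≈ 46 mm. I had used all 12 pictures, so this comes from the depth data of both cameras. Apart from three stray depth readings at 55–58 mm in the top view, nothing stands above it.
- **Other things:** both wheels, the skate tool and the jar are where they were, within 0.2 px. The robot was clear of everything.

No check failed. The pad in the pocket was last seen lying flat, just before the lid was shut.

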